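# Grade polished stone balls with a sorting ramp

## Robot

A 7-joint arm with a two-finger parallel gripper is mounted at the origin on a cart in front of the work surface, level with it; the furniture and walls round the work are solid. World frame = base frame: x ahead of the robot, y to its left, z up, the work surface at z = 0. Lengths are in mm, angles in rad, forces in N, time in s.
With the tool pointing down it reaches from about 350 to 775 mm from the base axis. Payload 3.1 kg.
Tool frame: the origin (TCP) lies at the very end of the fingers, on their centre line; the grasp point (between the pads) lies 19 mm behind it (env.grip_point_offset is the distance from the TCP to the grasp point, in mm); z points along the fingers, y is the direction in which the jaws open and shut (so a half turn about z gives the same grasp; the last joint's range is limited). The gripper opens to 85 mm and grips with 20 to 120 N. Pads are 22 mm wide; open, the fingers measure 114 mm over their backs; the gripper's body (76 mm by 85 mm) begins 54 mm behind the grasp point. The pads swing forward as they close: fully open they stand 13 mm farther back than shut.
Start: joints at [-1.334, 0.311, 0.014, 1.512, -0.004, 1.319, -0.027], TCP at [151.333, 528.787, 231.304] pointing down, gripper open.
Joint ranges: [-2.7, 2.7], [-0.3, 1.91], [-1.27, 1.3], [0.12, 2.57], [-1.44, 4.58], [0.2, 2.03], [-3.05, 3.05]. Speed limits (rad/s): [2.79, 2.79, 3.14, 3.14, 3.14, 3.14, 3.14].

## Interface

Orientations are given as a rotation vector (axis times angle).
In Python, from bench import telemetry, cams, env gives the robot as it stands.
- The arm moves only by the shell command python3 -m creep 'ROWS'. ROWS is JSON, a list of rows, each a list of 7 numbers: the shift along the tool's x, y, z in mm, then the turn, a rotation vector about the tool's x, y, z in rad, then the closure, from -1 (fully open) to 1 (shut). A call has exactly 5 rows; each row shifts and turns the commanded pose from where the row before left it, along the tool's axes as they then stand; what a row does not reach is not made up. A row lasts 1/10 s, in which the tool goes at most 50 mm and 8.59 degrees, less where a joint would pass 70% of its speed; a pose out of reach is approached as far as the arm can. A call with a gripper value outside its range is refused whole. The fingers move at their own pace and stop on an object; the grip force is fixed at half the most. Time passes only in rows, so rows that do not move let the fingers close, or fill a call up. It gives the time, the measured TCP pose, the force and the opening at its end, in the units of the state.
- telemetry.sense(): the state, without advancing time (a new reading comes with each control period).
- cams.camera(name): name is "scene" or "top" or "wrist"; returns (picture, depth): 420x560x3 uint8, blue, green, red; 420x560 float32, mm along the optical axis (not along the pixel's ray), 0 where there is no reading.
- cams.camera_info(name): a dict with "fx", "fy", "cx", "cy" (pixels), "origin" and "attitude" of the camera in the world. Camera axes: x right, y down, z forward; pixel columns grow to the right and rows downward; lengths in mm; the calibration is good to about 2 mm. A picture is of the moment at which its call begins: read the wrist's pose just before it. camera_info takes no time and is no camera call; for the wrist camera it gives the pose at the moment of the call.
- env.close_job(): hands the job in, once; it reports no verdict.
The state is a dict: "t": time; "qpos": joint angles; "dq": joint speeds; "joint_efforts": joint torques, N m; "ee_pos": TCP position; "ee_rot": TCP orientation; "contact_force": force on the tool from outside, world axes, zero at the start; "ft_torque": the same for the moment, N m; "finger_gap": finger opening in mm.
Only numpy, scipy, OpenCV 4.12 (cv2) and the standard library are available. Lean on these libraries where they do the work, as an engineer would, in place of code of your own. Each camera call takes 0.05 s, during which the arm holds its last target.

## Task

Take the scoop that holds the two polished stone balls, carry it level to the head (high end) of the wooden grading ramp and tip it there so that both balls roll down the ramp: the small one drops through the narrow slot and the large one runs over it into the wide opening at the low end. Then stand the emptied scoop upright on the table again and let go.

Things in the scene. Friction and masses are not known exactly. Their poses are not given: they have to be found in the camera images.
- scoop_handle (a point): Grip point of the aluminium scoop with the balls (0.3 kg, 120 x 62 mm; an empty twin stands near): on its upright dark wooden handle, 16 mm thick along y, 30 mm along x, 20 mm below its top, 85 mm above the scoop's flat foot. z up, x the way it pours. The pan lies ahead of the handle, 50 mm high at most; the middle of its open front lip is at x +103, z -61 mm from here, its foot ends 13 mm behind the lip.
- stone_small_center (a point): Centre of the small polished marble ball, 24 mm across, about 20 g, loose in the scoop's pan. The pan floor rises 12 degrees to the lip, so balls rest at its back until the scoop is tipped nose-down by more than that; 35 to 45 degrees empties it within a second.
- stone_large_center (a point): Centre of the large polished marble ball, 42 mm across, about 105 g, same stone, loose in the same pan. Tipped from a lip 10 to 30 mm above the ramp and 10 to 30 mm past its upper edge, the balls sort themselves within 2 s.
- ramp_head (a point): Middle of the upper edge of the fixed wooden ramp, on its surface, 108 mm above the table. z up, x level, pointing downhill; it falls 15 degrees. To x = 77 mm an apron, open at the edge, its 18 mm side walls narrowing from 104 to 50 mm apart; x = 77 to 179 mm a slot 30 mm wide, x = 179 to 256 mm an opening 50 mm wide, each over its own pocket with its floor 102 mm below this point.

How it is judged:
By the outcome, as a careful person would: the job done as asked, in the order asked, and still so for the second after the job is handed in, with the robot touching nothing.
It also fails if it takes over 58 s, if anything falls off the work surface, if the arm or the gripper's body presses on something with over 40 N, if the wrist force passes 120 N, or if a joint passes its speed limit or range.

## Working session

There is one attempt and no reset: what is moved stays moved. The work goes in short steps, Python scripts to look and compute and a shell command to move; the robot and the scene stay as the last step left them, time stands still between calls to the robot, and variables do not carry over. Pictures are saved under pics/ and viewed, and the job is handed in when it is done.

```bash
ls; mkdir -p pics
python3 - <<'E'
from bench import telemetry, cams, env
import cv2, numpy as np
s=telemetry.sense(); print(s, env.grip_point_offset)
for n in ["scene","top","wrist"]:
    i=cams.camera_info(n); print(n,i)
    p,d=cams.camera(n); cv2.imwrite(f"pics/{n}0.png",p); np.save(f"pics/{n}0.npy",d)
    np.save(f"pics/{n}0_img.npy",p); print((d>0).mean())
E
```

```text
pics
{'t': 0.0, 'qpos': array([-1.33369149,  0.3117596 ,  0.01401256,  1.51305331, -0.00439339,
        1.31920343, -0.02718943]), 'dq': array([-1.30253013e-05, -4.76653085e-04, -5.28306099e-05,  4.62529446e-04,
        3.43791602e-04, -6.03821324e-04,  1.38588761e-04]), 'joint_efforts': array([-1.69778764e-04, -3.79920852e+01,  1.46024781e-01, -2.30593318e+01,
        1.22189516e-02,  1.35059038e-02,  9.64508644e-06]), 'ee_pos': array([151.16427869, 528.05966934, 230.20402854]), 'ee_rot': array([-0.43638932, -3.11090925,  0.00374243]), 'contact_force': array([ 0.10107561, -0.12069643,  0.57965325]), 'ft_torque': array([ 0.00762144,  0.01529903, -0.07190908]), 'finger_gap': 85.55921679307453} 18.700000000000003
scene {'fx': 499.6281348544608, 'fy': 499.6281348544608, 'cx': 269.0699377538803, 'cy': 208.35800469440122, 'origin': array([ -93.54198599, -510.03973831,  536.13457236]), 'attitude': array([-1.86878989,  1.06069469, -0.59206635])}
0.9962925170068028
top {'fx': 543.1895811152193, 'fy': 543.1895811152193, 'cx': 274.99978149211455, 'cy': 206.60469063482174, 'origin': array([ 317.41277021, -149.76306518, 1237.49818001]), 'attitude': array([-2.11954852,  2.10414316, -0.15592117])}
0.995969387755102
wrist {'fx': 313.56918133549306, 'fy': 313.56918133549306, 'cx': 283.4792996965744, 'cy': 204.2072118734891, 'origin': array([ 84.47689041, 546.62836047, 373.98998573]), 'attitude': array([2.321929  , 1.74994864, 0.24312481])}
0.9959013605442177
```

View pics/scene0.png

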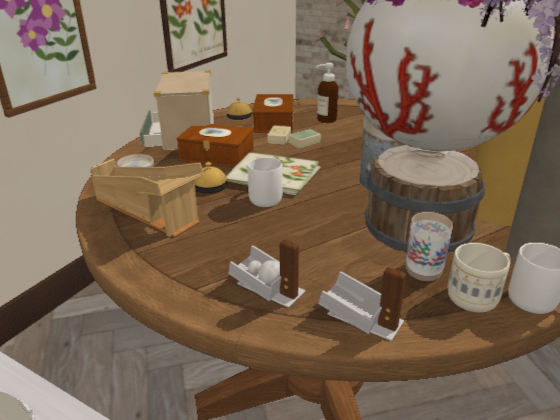

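View pics/top0.png

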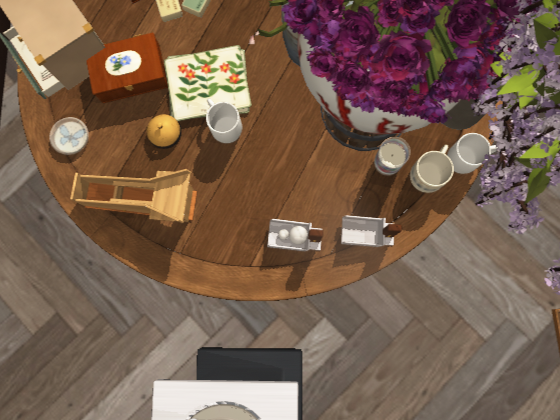

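View pics/wrist0.png

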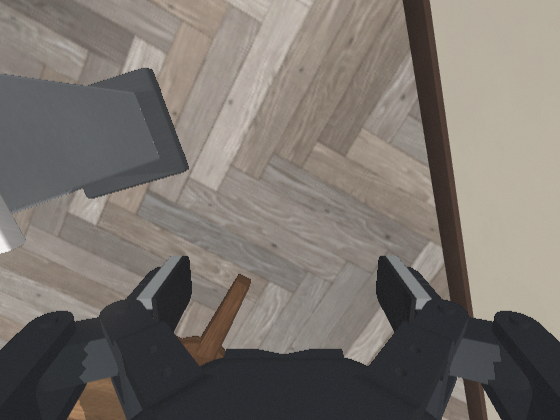

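The scene shows the ball scoop at (268,275) with its handle at (289,268), the empty twin at (365,305), and the ramp at (150,195) with its head at the right. In the top view the loaded scoop is at (295,236), handle (316,235), pouring left. The ramp head edge is at about x=190 px, downhill to the left.

```bash
cat > h.py <<'E'
import numpy as np, cv2
from scipy.spatial.transform import Rotation as R
from bench import telemetry, cams, env
def pts(d,i):
    v,u=np.mgrid[0:d.shape[0],0:d.shape[1]]
    P=np.stack([(u-i['cx'])/i['fx']*d,(v-i['cy'])/i['fy']*d,d],-1)
    return P@R.from_rotvec(i['attitude']).as_matrix().T+i['origin']
def shot(n,tag):
    i=cams.camera_info(n); p,d=cams.camera(n); cv2.imwrite(f'pics/{n}_{tag}.png',p)
    np.save(f'pics/{n}_{tag}.npy',d); return p,d,pts(d,i)
E
python3 - <<'E'
from h import *
for n,crops in [("top",[("scoop",250,205,90,60,6),("ramp",60,155,150,80,4)]),("scene",[("scoop",220,230,90,80,6),("ramp",85,150,125,90,5)])]:
    p=np.load(f'pics/{n}0_img.npy'); 
    for nm,x,y,w,h,k in crops:
        cv2.imwrite(f'pics/{n}_{nm}.png',cv2.resize(p[y:y+h,x:x+w],None,fx=k,fy=k,interpolation=cv2.INTER_CUBIC))
i=cams.camera_info("top"); P=pts(np.load('pics/top0.npy'),i)
np.set_printoptions(suppress=True,precision=0)
for y in range(220,256,4): print(y,[tuple(P[y,x].round().astype(int)) for x in range(266,326,4)])
E
```

```text
220 [(np.int64(512), np.int64(-87), np.int64(-1)), (np.int64(506), np.int64(-98), np.int64(38)), (np.int64(504), np.int64(-107), np.int64(46)), (np.int64(504), np.int64(-116), np.int64(47)), (np.int64(505), np.int64(-125), np.int64(43)), (np.int64(506), np.int64(-134), np.int64(39)), (np.int64(511), np.int64(-142), np.int64(2)), (np.int64(511), np.int64(-152), np.int64(3)), (np.int64(511), np.int64(-161), np.int64(4)), (np.int64(512), np.int64(-170), np.int64(1)), (np.int64(512), np.int64(-179), np.int64(0)), (np.int64(512), np.int64(-188), np.int64(2)), (np.int64(512), np.int64(-198), np.int64(0)), (np.int64(512), np.int64(-207), np.int64(0)), (np.int64(512), np.int64(-216), np.int64(-2))]
224 [(np.int64(502), np.int64(-87), np.int64(2)), (np.int64(499), np.int64(-97), np.int64(24)), (np.int64(317), np.int64(-150), np.int64(1237)), (np.int64(499), np.int64(-115), np.int64(22)), (np.int64(499), np.int64(-124), np.int64(21)), (np.int64(500), np.int64(-133), np.int64(14)), (np.int64(500), np.int64(-143), np.int64(19)), (np.int64(501), np.int64(-152), np.int64(12)), (np.int64(499), np.i
[... 4539 characters left out ...]
))]
252 [(np.int64(438), np.int64(-88), np.int64(-2)), (np.int64(438), np.int64(-97), np.int64(0)), (np.int64(438), np.int64(-106), np.int64(-3)), (np.int64(438), np.int64(-115), np.int64(2)), (np.int64(438), np.int64(-125), np.int64(2)), (np.int64(438), np.int64(-134), np.int64(3)), (np.int64(438), np.int64(-143), np.int64(-1)), (np.int64(438), np.int64(-152), np.int64(2)), (np.int64(438), np.int64(-161), np.int64(0)), (np.int64(438), np.int64(-170), np.int64(2)), (np.int64(438), np.int64(-179), np.int64(0)), (np.int64(439), np.int64(-188), np.int64(-3)), (np.int64(438), np.int64(-197), np.int64(3)), (np.int64(438), np.int64(-206), np.int64(5)), (np.int64(438), np.int64(-215), np.int64(2))]
```

View pics/top_scoop.png

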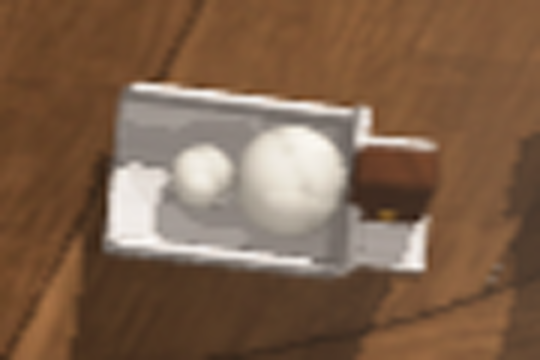

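View pics/top_ramp.png

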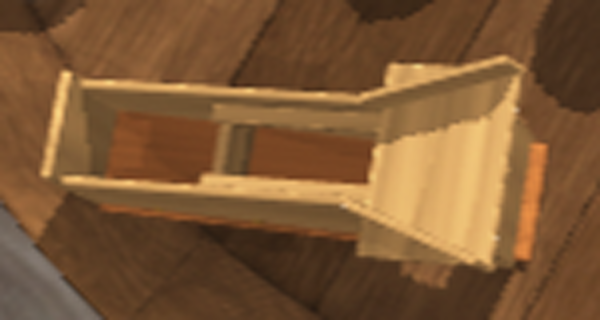

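View pics/scene_ramp.png

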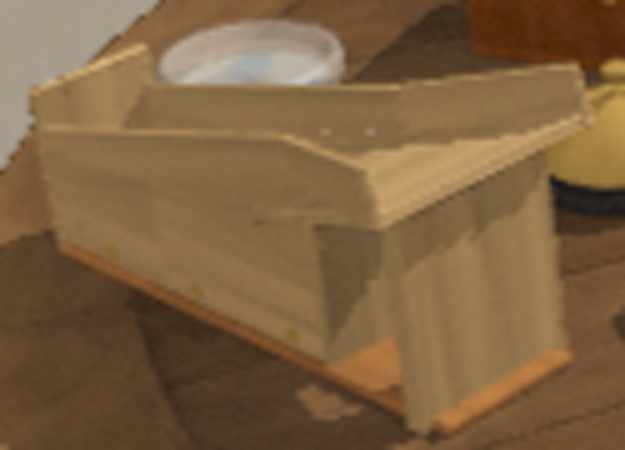

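View pics/scene_scoop.png

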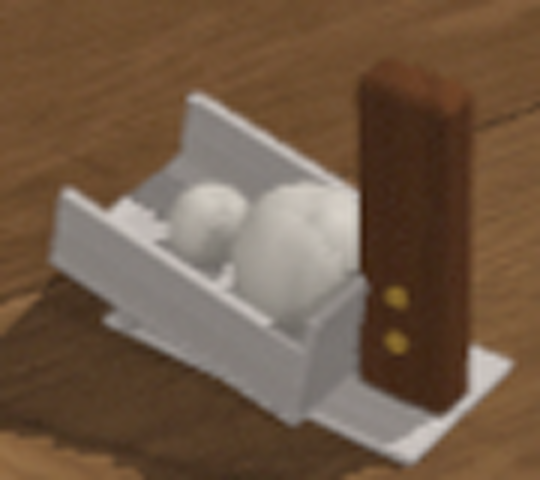

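Run:
```python
from h import *
np.set_printoptions(suppress=True,precision=1)
C={}
for n in ("top","scene"):
    C[n]=(pts(np.load(f'pics/{n}0.npy'),cams.camera_info(n)),np.load(f'pics/{n}0_img.npy'),np.load(f'pics/{n}0.npy'))
def box(P,d,lo,hi): return (d>0)&np.all((P>lo)&(P<hi),-1)
for n,(P,I,d) in C.items():
    print("==",n)
    m=box(P,d,[420,-240,60],[520,-150,125]); q=P[m]
    print("handle n",len(q),"zmax",np.percentile(q[:,2],95))
    r=cv2.minAreaRect(q[:,:2].astype(np.float32)); print(r)
    t=q[q[:,2]>98]; print("top mean",t.mean(0),cv2.minAreaRect(t[:,:2].astype(np.float32)))
    # scoop all (above table 8mm)
    m=box(P,d,[420,-225,8],[530,-80,125]); print("scoop", cv2.minAreaRect(P[m][:,:2].astype(np.float32)))
    # ramp
    m=box(P,d,[430,0,70],[640,400,160]); q=P[m]
    print("ramp",len(q),q.min(0),q.max(0))
    # wall-less apron plane: RANSAC-like: points near edge
    rng=np.random.default_rng(0); best=0
    for _ in range(500):
        a=q[rng.choice(len(q),3,replace=False)]; nn=np.cross(a[1]-a[0],a[2]-a[0]); L=np.linalg.norm(nn)
        if L<50: continue
        nn/=L; nn*=np.sign(nn[2]); 
        if not .93<nn[2]<.985: continue
        k=np.abs((q-a[0])@nn)<3
        if k.sum()>best: best=k.sum(); B=k
    a=q[B]; c=a.mean(0); nn=np.linalg.svd(a-c)[2][2]; nn*=np.sign(nn[2])
    print("plane n",nn,"tilt",np.degrees(np.arccos(nn[2])),"c",c,best,"downhill yaw",np.degrees(np.arctan2(nn[1],nn[0])))
```

```text
== top
handle n 138 zmax 107.86701510521145
((468.9136962890625, -195.68359375), (29.6101016998291, 16.55217170715332), 87.0459976196289)
top mean [ 468.9 -195.9  104.7] ((469.2543029785156, -195.78500366210938), (29.761795043945312, 15.81965446472168), 84.86060333251953)
scoop ((461.9896240234375, -149.4513702392578), (121.10618591308594, 85.52033233642578), 86.36402893066406)
ramp 2512 [488.7  72.5  70. ] [606.4 344.  129.6]
plane n [0.  0.2 1. ] tilt 14.495280387327636 c [548.5 127.3  95.9] 1450 downhill yaw 83.78628822151951
== scene
handle n 538 zmax 105.47338700370295
((464.9671630859375, -196.33152770996094), (30.10504150390625, 17.493389129638672), 87.63648986816406)
top mean [ 463.1 -197.2  103.2] ((465.2250671386719, -196.17420959472656), (29.471595764160156, 17.09416389465332), 88.41226196289062)
scoop ((469.32232666015625, -151.7052764892578), (120.22291564941406, 64.78046417236328), 85.70498657226562)
ramp 2365 [484.6  72.4  70. ] [600.6 342.7 127.8]
plane n [-0.   0.2  1. ] tilt 11.712461973549896 c [546.3 130.4  96.3] 766 downhill yaw 90.40960339476207
```

Run:
```python
from h import *
np.set_printoptions(suppress=True,precision=1)
def ray(n,u,v,z):
    i=cams.camera_info(n); r=R.from_rotvec(i['attitude']).as_matrix()@np.array([(u-i['cx'])/i['fx'],(v-i['cy'])/i['fy'],1.]); o=i['origin']
    return o+r*(z-o[2])/r[2]
c=lambda x,y:(60+(x-1.5)/4,155+(y-1.5)/4)
s=lambda x,y:(85+(x-2)/5,150+(y-2)/5)
tc=[ray("top",*c(x,y),126) for x,y in ((521,65),(492,266))]
print("top wall corners",tc, "mid",(tc[0]+tc[1])/2,"w",np.linalg.norm(tc[0]-tc[1]))
sc=[ray("scene",*s(x,y),z) for x,y,z in ((580,66,126),(590,118,108),(383,225,108),(365,172,126))]
print("scene",sc,"mid",(sc[1]+sc[2])/2,(sc[0]+sc[3])/2,"w",np.linalg.norm(sc[1]-sc[2]))
for a in (tc,(sc[0],sc[3]),(sc[1],sc[2])):
    e=a[0]-a[1]; print("yaw",np.degrees(np.arctan2(e[0],-e[1])))
# long walls/back plate from depth
P=pts(np.load('pics/top0.npy'),cams.camera_info("top")); d=np.load('pics/top0.npy')
m=(d>0)&np.all((P>[430,0,4])&(P<[640,420,160]),-1)
import collections
for y0 in range(60,350,20):
    k=m&(P[...,1]>y0)&(P[...,1]<y0+20); q=P[k]
    if len(q): print(y0,"x",q[:,0].min(),q[:,0].max(),"zmax",q[:,2].max(),"n",len(q), "mid",(q[:,0].min()+q[:,0].max())/2)
# apron z profile along its middle
for y in np.arange(70,170,10):
    k=m&(abs(P[...,1]-y)<5)&(P[...,2]>60)&(abs(P[...,0]-545)<15)
    print(y,np.median(P[k],0) if k.any() else None)
```

```text
top wall corners [array([596.2,  69.3, 126. ]), array([488.5,  80.4, 126. ])] mid [542.3  74.9 126. ] w 108.25772084135477
scene [array([599.3,  79.9, 126. ]), array([592.7,  71.7, 108. ]), array([484.4,  82.3, 108. ]), array([487.8,  91. , 126. ])] mid [538.6  77.  108. ] [543.5  85.5 126. ] w 108.80224163420658
yaw 84.14773573705536
yaw 84.32024369110931
yaw 84.40684317326911
60 x 433.5500810316641 633.3519863743215 zmax 128.8472638158637 n 119 mid 533.4510337029928
80 x 431.2197883581014 635.6427249755425 zmax 129.5635545105274 n 742 mid 533.4312566668219
100 x 433.4223937062087 637.5338959653203 zmax 126.53418174697254 n 454 mid 535.4781448357645
120 x 433.08587037379255 633.5872329806684 zmax 124.27632632188192 n 439 mid 533.3365516772305
140 x 437.74036941997724 635.7303764478827 zmax 115.12030923053453 n 394 mid 536.73537293393
160 x 442.13327853285574 639.836037990977 zmax 110.31669858047985 n 203 mid 540.9846582619164
180 x 430.3563577776763 633.44363315449 zmax 105.52835326767149 n 309 mid 531.8999954660832
200 x 430.4063519170319 638.0108026595997 zmax 99.94867119389187 n 
[... 194 characters left out ...]
1.6208339488134
260 x 434.6294715932087 635.686336366967 zmax 84.22037281156395 n 193 mid 535.1579039800879
280 x 441.27078729573236 638.1200342880302 zmax 78.9782478285174 n 277 mid 539.6954107918813
300 x 464.400468723816 635.6446571994118 zmax 73.97241217312171 n 273 mid 550.0225629616139
320 x 482.5730820843205 635.7167924835064 zmax 84.92719437863298 n 525 mid 559.1449372839135
340 x 494.16778327219004 632.6233934538338 zmax 80.69301670391746 n 41 mid 563.3955883630119
70 None
80 [547.7  81.5 107.4]
90 [545.1  90.2 106. ]
100 [545.6 100.  103.3]
110 [544.6 110.2 100.7]
120 [545.4 120.3  97.9]
130 [545.3 129.8  95. ]
140 [544.1 139.7  92.9]
150 [543.8 150.1  90.1]
160 [538.3 158.1  87.2]
```

Run:
```python
from h import *
np.set_printoptions(suppress=True,precision=2)
s=telemetry.sense(); print(R.from_rotvec(s['ee_rot']).as_matrix())
P=np.vstack([pts(np.load(f'pics/{n}0.npy'),cams.camera_info(n)).reshape(-1,3)[np.load(f'pics/{n}0.npy').ravel()>0] for n in("top","scene")])
for x in range(250,850,50):
    print(x,[int(max([P[(P[:,0]//50==x//50)&(P[:,1]//50==y//50)][:,2].max(initial=-999)])) for y in range(500,-500,-50)])
```

```text
[[-0.96  0.28 -0.  ]
 [ 0.28  0.96 -0.  ]
 [-0.   -0.   -1.  ]]
250 [-743, -745, -746, -746, -746, -745, -744, -741, -743, -744, -746, -746, -744, -745, -746, -746, -744, -742, -745, -745]
300 [-745, -747, -745, -743, -745, -743, -741, -745, 0, 7, 5, 7, 7, 6, 5, 2, -743, -744, -746, -746]
350 [-746, -746, -745, -745, -746, -746, 5, 6, 6, 7, 8, 6, 6, 7, 9, 8, 7, 5, -6, -746]
400 [-747, -743, -743, -751, -2, 6, 7, 7, 7, 8, 6, 6, 49, 49, 45, 8, 41, 41, 7, 557]
450 [-748, -748, -751, 2, 6, 6, 6, 91, 126, 129, 7, 7, 29, 53, 110, 107, 48, 109, 110, 636]
500 [-749, -751, 0, 7, 82, 86, 99, 114, 124, 112, 8, 7, 40, 49, 38, 7, 49, 43, 619, 683]
550 [-751, -750, 5, 6, 84, 82, 99, 110, 122, 129, 6, 8, 8, 7, 8, 640, 657, 646, 713, 715]
600 [-750, 3, 8, 8, 79, 70, 7, 87, 99, 126, 8, 6, 7, 6, 604, 662, 692, 690, 720, 734]
650 [-750, 9, 24, 23, 23, 8, 8, 44, 42, 7, 92, 91, 8, 606, 654, 661, 685, 684, 683, 681]
700 [5, 10, 23, 24, 23, 7, 6, 64, 48, 18, 92, 92, 7, 599, 604, 600, 593, 518, 592, 517]
750 [6, 50, 40, 23, 69, 69, 7, 37, 35, 67, 91, 89, 363, 518, 396, 149, 498, 179, 501, 495]
800 [6, 54, 164, 165, 70, 73, 72, 71, 23, 25, 24, 23, 344, 366, 409, 148, 153, 156, 155, 138]
```

```bash
cat >> h.py <<'E'
def Rt(yaw,tilt=0):  # yaw deg of pour dir (tool x), nose-down tilt deg
    c,s=np.cos(np.radians(yaw)),np.sin(np.radians(yaw))
    return R.from_matrix(np.array([[c,s,0],[s,-c,0],[0,0,-1.]]))*R.from_rotvec([0,-np.radians(tilt),0])
def plan(G,yaw,tilt,n,grip,smooth=True,start=None):
    """rows for grasp point G (mm)"""
    s=telemetry.sense(); o=env.grip_point_offset
    R0=R.from_rotvec(s['ee_rot']); p0=np.array(s['ee_pos'])
    if start is not None: p0,R0=start
    R1=Rt(yaw,tilt); g0=p0-o*R0.as_matrix()[:,2]; rv=(R0.inv()*R1).as_rotvec()
    p,Rc=p0.copy(),R0; rows=[]
    for k in range(1,n+1):
        a=k/n; 
        if smooth: a=a*a*(3-2*a)
        Rk=R0*R.from_rotvec(rv*a); pk=g0+(np.array(G)-g0)*a+o*Rk.as_matrix()[:,2]
        sh=np.round(Rc.inv().apply(pk-p),1); tu=np.round((Rc.inv()*Rk).as_rotvec(),3)
        p=p+Rc.apply(sh); Rc=Rc*R.from_rotvec(tu); rows.append([*sh.tolist(),*tu.tolist(),grip])
    for k in range(0,n,5): print(str(rows[k:k+5]).replace(' ',''))
    print('max shift',max(np.linalg.norm(r[:3]) for r in rows),'turn deg',max(np.degrees(np.linalg.norm(r[3:6])) for r in rows))
    return p,Rc
def where():
    s=telemetry.sense(); M=R.from_rotvec(s['ee_rot']).as_matrix(); g=s['ee_pos']-env.grip_point_offset*M[:,2]
    print('t',round(s['t'],2),'grip',g.round(1),'yaw',round(np.degrees(np.arctan2(M[1,0],M[0,0])),1),'tilt',round(np.degrees(np.arcsin(-M[2,0])),1),'roll',round(np.degrees(np.arcsin(M[2,1])),1),'q',s['qpos'].round(2),'F',s['contact_force'].round(1),'gap',round(s['finger_gap'],1))
E
python3 - <<'E'
from h import *
where(); plan([538,56,260],84.3,0,20,-1)
E
```

```text
t 0.15 grip [151.2 528.3 249.2] yaw 164.0 tilt 0.0 roll -0.1 q [-1.33  0.31  0.01  1.51 -0.    1.32 -0.03] F [-0.  -0.9  0.5] gap 85.3
[[-3.6,-2.5,-0.1,-0.0,0.0,0.01,-1],[-10.5,-7.1,-0.2,-0.0,0.0,0.029,-1],[-16.9,-10.8,-0.3,-0.0,0.0,0.046,-1],[-22.9,-13.1,-0.5,-0.0,0.0,0.06,-1],[-28.6,-14.2,-0.5,-0.0,0.0,0.072,-1]]
[[-33.7,-13.8,-0.6,-0.0,0.0,0.084,-1],[-38.3,-12.1,-0.7,-0.0,0.0,0.091,-1],[-41.9,-9.1,-0.7,-0.0,0.001,0.098,-1],[-44.4,-5.1,-0.8,-0.001,-0.0,0.102,-1],[-45.6,-0.7,-0.8,0.0,-0.0,0.104,-1]]
[[-45.5,4.1,-0.8,0.0,-0.0,0.104,-1],[-43.9,8.7,-0.8,0.0,-0.0,0.102,-1],[-41.0,12.5,-0.7,-0.0,-0.0,0.097,-1],[-37.0,15.4,-0.7,-0.0,0.0,0.092,-1],[-32.3,17.0,-0.7,-0.0,0.0,0.083,-1]]
[[-26.9,17.1,-0.6,-0.0,0.0,0.073,-1],[-21.2,15.8,-0.4,-0.0,0.0,0.06,-1],[-15.2,12.9,-0.4,-0.0,0.0,0.046,-1],[-9.3,8.6,-0.2,-0.0,0.0,0.028,-1],[-3.2,3.1,-0.1,-0.0,0.0,0.011,-1]]
max shift 45.69135585644182 turn deg 5.958761069360562
```

```bash
python3 -m creep '[[-4,-2.5,0,0,0,0.01,-1],[-10.5,-7,0,0,0,0.03,-1],[-17,-11,0,0,0,0.045,-1],[-23,-13,-0.5,0,0,0.06,-1],[-28.5,-14,-0.5,0,0,0.072,-1]]'
python3 -m creep '[[-34,-14,-0.6,0,0,0.084,-1],[-38,-12,-0.7,0,0,0.091,-1],[-42,-9,-0.7,0,0,0.098,-1],[-44.5,-5,-0.8,0,0,0.102,-1],[-45.5,-0.7,-0.8,0,0,0.104,-1]]'
python3 -m creep '[[-45.5,4,-0.8,0,0,0.104,-1],[-44,8.5,-0.8,0,0,0.102,-1],[-41,12.5,-0.7,0,0,0.097,-1],[-37,15.5,-0.7,0,0,0.092,-1],[-32.5,17,-0.7,0,0,0.083,-1]]'
python3 -m creep '[[-27,17,-0.6,0,0,0.073,-1],[-21,16,-0.4,0,0,0.06,-1],[-15,13,-0.4,0,0,0.046,-1],[-9,8.5,-0.2,0,0,0.028,-1],[-3,3,-0.1,0,0,0.011,-1]]'
python3 - <<'E'
from h import *
where(); plan([538,56,243],84.3,42,10,-1)
E
```

```text
t: 0.65
ee_pos: [213.0, 453.8, 232.2]
ee_rot: [-0.775, -3.044, 0.0]
contact_force: [0.1, 0.8, -0.0]
finger_gap: 85.6
t: 1.15
ee_pos: [346.5, 290.1, 236.1]
ee_rot: [1.48, 2.771, 0.001]
contact_force: [1.1, 0.7, 0.2]
finger_gap: 85.3
t: 1.65
ee_pos: [479.2, 126.7, 239.9]
ee_rot: [2.095, 2.341, 0.001]
contact_force: [0.6, 0.6, -0.7]
finger_gap: 84.9
t: 2.15
ee_pos: [539.0, 54.9, 241.3]
ee_rot: [2.334, 2.103, -0.001]
contact_force: [0.4, -0.4, 0.0]
finger_gap: 85.2
t 2.15 grip [539.   54.9 260. ] yaw 84.0 tilt 0.0 roll -0.0 q [-0.59  0.32  0.6   1.53 -0.18  1.35 -0.07] F [ 0.4 -0.4  0. ] gap 85.2
[[-0.4,-0.0,0.5,-0.0,-0.021,-0.0,-1],[-0.9,-0.1,1.2,-0.0,-0.055,-0.0,-1],[-1.3,-0.1,1.9,-0.0,-0.082,-0.001,-1],[-1.3,-0.2,2.1,-0.001,-0.1,-0.0,-1],[-1.3,-0.1,2.3,0.0,-0.108,-0.001,-1]]
[[-0.9,-0.2,2.2,-0.0,-0.109,-0.001,-1],[-0.7,-0.1,1.9,-0.0,-0.099,-0.0,-1],[-0.4,-0.2,1.5,-0.001,-0.082,-0.001,-1],[-0.2,-0.0,0.9,0.0,-0.056,-0.0,-1],[-0.0,-0.1,0.4,0.0,-0.02,-0.0,-1]]
max shift 2.643860813280457 turn deg 6.245502786072514
```

```bash
python3 -m creep '[[-0.5,0,0.5,0,-0.02,0,-1],[-1,0,1,0,-0.055,0,-1],[-1.3,0,2,0,-0.08,0,-1],[-1.3,0,2,0,-0.1,0,-1],[-1.3,0,2.3,0,-0.11,0,-1]]'
python3 -m creep '[[-1,0,2.2,0,-0.11,0,-1],[-0.7,0,2,0,-0.1,0,-1],[-0.4,0,1.5,0,-0.08,0,-1],[-0.2,0,1,0,-0.056,0,-1],[0,0,0.4,0,-0.02,0,-1]]'
python3 - <<'E'
from h import *
where(); plan([467,-195.5,200],85.5,0,15,-1)
E
```

```text
t: 2.65
ee_pos: [537.9, 51.9, 235.0]
ee_rot: [2.125, 1.926, -0.394]
contact_force: [0.1, 0.5, -0.1]
finger_gap: 85.0
t: 3.15
ee_pos: [536.7, 49.0, 227.2]
ee_rot: [1.889, 1.722, -0.727]
contact_force: [-1.0, 0.3, 0.3]
finger_gap: 85.0
t 3.15 grip [538.   61.4 241.1] yaw 84.8 tilt 41.9 roll -0.2 q [-0.93  0.61  0.67  1.43  0.3   1.52 -0.45] F [-1.   0.3  0.3] gap 85.0
[[-2.0,-0.6,2.6,-0.0,0.009,-0.0,-1],[-5.5,-1.7,7.4,-0.0,0.027,-0.001,-1],[-9.0,-2.5,11.0,-0.001,0.04,-0.0,-1],[-12.1,-3.4,13.7,-0.001,0.052,-0.001,-1],[-14.9,-3.9,15.4,-0.0,0.062,-0.001,-1]]
[[-17.6,-4.4,15.7,-0.001,0.068,-0.002,-1],[-19.7,-4.7,15.3,-0.001,0.071,-0.001,-1],[-21.1,-4.8,14.0,-0.001,0.074,-0.001,-1],[-21.7,-4.8,12.1,-0.001,0.071,-0.002,-1],[-21.2,-4.5,9.8,-0.001,0.068,-0.001,-1]]
[[-19.8,-4.2,7.5,-0.0,0.062,-0.001,-1],[-17.2,-3.5,5.3,-0.001,0.052,-0.001,-1],[-13.5,-2.8,3.4,-0.0,0.04,-0.0,-1],[-8.9,-1.8,1.8,-0.001,0.027,-0.001,-1],[-3.1,-0.6,0.5,0.0,0.009,-0.0,-1]]
max shift 25.773047937719745 turn deg 4.240661880575287
```

```bash
python3 -m creep '[[-2,-0.6,2.6,0,0.01,0,-1],[-5.5,-1.7,7.4,0,0.027,0,-1],[-9,-2.5,11,0,0.04,0,-1],[-12,-3.4,13.7,-0.001,0.052,-0.001,-1],[-15,-4,15.4,0,0.062,-0.001,-1]]'
python3 -m creep '[[-17.6,-4.4,15.7,-0.001,0.068,-0.002,-1],[-19.7,-4.7,15.3,-0.001,0.071,-0.001,-1],[-21,-4.8,14,-0.001,0.074,-0.001,-1],[-21.7,-4.8,12,-0.001,0.071,-0.002,-1],[-21,-4.5,10,-0.001,0.068,-0.001,-1]]'
python3 -m creep '[[-20,-4.2,7.5,0,0.062,-0.001,-1],[-17,-3.5,5.3,-0.001,0.052,-0.001,-1],[-13.5,-2.8,3.4,0,0.04,0,-1],[-9,-1.8,1.8,-0.001,0.027,-0.001,-1],[-3,-0.6,0.5,0,0.008,0,-1]]'
python3 - <<'E'
from h import *
np.set_printoptions(suppress=True,precision=1)
where(); p,d,P=shot("wrist","a"); where()
m=(d>0)&np.all((P>[420,-240,60])&(P<[520,-150,125]),-1)
print(m.sum(),cv2.minAreaRect(P[m][:,:2].astype(np.float32)) if m.any() else '')
t=m&(P[...,2]>98); print("top",P[t].mean(0),cv2.minAreaRect(P[t][:,:2].astype(np.float32)))
m=(d>0)&np.all((P>[420,-225,6])&(P<[530,-80,125]),-1); print("scoop", cv2.minAreaRect(P[m][:,:2].astype(np.float32)))
E
```

```text
t: 3.65
ee_pos: [518.7, -20.1, 216.9]
ee_rot: [2.022, 1.831, -0.553]
contact_force: [0.8, 0.0, 1.0]
finger_gap: 85.3
t: 4.15
ee_pos: [483.1, -138.9, 195.1]
ee_rot: [2.225, 2.023, -0.198]
contact_force: [0.0, -0.3, 1.0]
finger_gap: 85.4
t: 4.65
ee_pos: [463.7, -202.9, 183.8]
ee_rot: [2.322, 2.11, 0.008]
contact_force: [0.6, 0.6, 0.5]
finger_gap: 85.8
t 4.65 grip [ 463.6 -202.9  202.5] yaw 84.5 tilt -0.1 roll 0.4 q [-0.2  0.3  0.7  1.7 -0.2  1.2  0.5] F [0.6 0.6 0.5] gap 85.8
t 4.7 grip [ 464.1 -202.2  202.2] yaw 84.6 tilt -0.1 roll 0.3 q [-0.2  0.3  0.7  1.7 -0.2  1.2  0.5] F [-0.  -1.  -0.6] gap 85.1
996 ((467.6263427734375, -196.25303649902344), (29.008317947387695, 15.899720191955566), 85.0208740234375)
top [ 467.7 -195.4  105.1] ((467.7466125488281, -196.26425170898438), (28.875083923339844, 15.909971237182617), 84.34012603759766)
scoop ((471.2530822753906, -152.80279541015625), (118.88459014892578, 62.03551483154297), 85.01646423339844)
```

View pics/wrist_a.png

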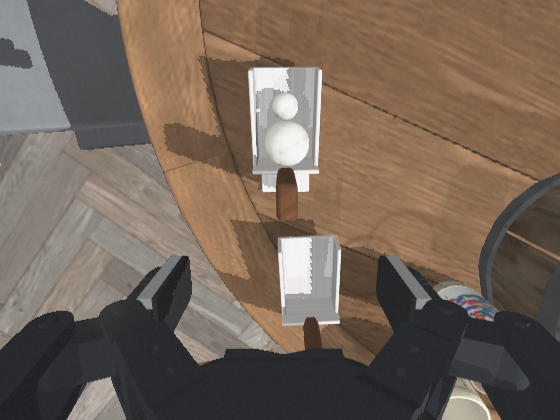

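The wrist view shows the loaded scoop at (285,130) with its handle top near (287,195), the twin below. Its fit (467.7, -196.3), yaw 85.0°, 29 x 16 mm, agrees with the other cameras.

Run:
```python
from h import *
plan([467.5,-196.2,85],85.0,0,10,-1)
```

```text
[[0.2,0.1,3.3,0.0,-0.0,-0.0,-1],[0.4,0.1,8.9,0.001,-0.0,-0.001,-1],[0.7,0.3,13.1,0.0,-0.0,-0.0,-1],[0.9,0.2,16.0,0.001,-0.0,-0.001,-1],[0.9,0.4,17.3,0.001,-0.0,-0.001,-1]]
[[0.9,0.3,17.4,0.001,-0.001,-0.001,-1],[0.8,0.4,15.9,0.001,0.0,-0.001,-1],[0.7,0.3,13.2,0.0,0.0,-0.001,-1],[0.5,0.2,8.9,0.001,0.0,-0.0,-1],[0.2,0.1,3.2,-0.0,0.0,-0.001,-1]]
max shift 17.425842877749126 turn deg 0.09923920117592258
```

```bash
python3 -m creep '[[2,1,3,0,0,-0.003,-1],[2,1,9,0.001,0,-0.003,-1],[2,0.5,13,0.002,0,-0.002,-1],[0.2,0,16,0.003,0,0,-1],[0,0,17,0,0,0,-1]]'
python3 - <<'E'
from h import *
where();plan([467.5,-196.2,85],85.0,0,5,-1)
E
```

```text
t: 5.2
ee_pos: [469.4, -190.6, 122.7]
ee_rot: [-2.301, -2.134, 0.002]
contact_force: [0.1, -0.5, 0.2]
finger_gap: 85.6
t 5.2 grip [ 469.5 -190.7  141.4] yaw 85.7 tilt -0.1 roll -0.2 q [-0.17  0.37  0.67  1.8  -0.26  1.06  0.52] F [ 0.1 -0.5  0.2] gap 85.6
[[-0.6,-0.1,5.9,-0.0,-0.0,0.001,-1],[-1.4,-0.4,13.9,-0.001,-0.0,0.003,-1],[-1.7,-0.4,16.7,-0.001,-0.001,0.004,-1],[-1.5,-0.3,14.0,-0.001,-0.0,0.003,-1],[-0.5,-0.1,5.9,-0.001,-0.0,0.001,-1]]
max shift 16.791069054708817 turn deg 0.24308540536241863
```

```bash
python3 -m creep '[[-2,-1,10,0,0,0.004,-1],[-3,-1,15,0,0,0.004,-1],[-1,0,12,0,0,0.004,-1],[0,0,0,0,0,0,-1],[0,0,0,0,0,0,-1]]'
python3 - <<'E'
from h import *
where();plan([467.5,-196.2,85],85.0,0,5,-1)
E
```

```text
t: 5.7
ee_pos: [466.7, -197.9, 87.3]
ee_rot: [-2.317, -2.117, 0.002]
contact_force: [-0.5, -0.9, -0.3]
finger_gap: 85.3
t 5.7 grip [ 466.8 -198.   106. ] yaw 84.8 tilt -0.1 roll -0.2 q [-0.14  0.41  0.66  1.85 -0.3   0.99  0.55] F [-0.5 -0.9 -0.3] gap 85.3
[[0.2,0.1,2.2,-0.0,-0.0,-0.0,-1],[0.4,0.1,5.2,-0.001,-0.0,-0.001,-1],[0.6,0.2,6.2,-0.001,-0.001,-0.001,-1],[0.4,0.2,5.2,-0.001,0.0,-0.0,-1],[0.2,0.1,2.2,0.0,0.0,-0.001,-1]]
max shift 6.232174580353154 turn deg 0.09923920117592258
```

```bash
python3 -m creep '[[0.5,0.3,5,-0.001,0,-0.001,-1],[0.6,0.3,8,-0.001,0,-0.001,-1],[0.6,0.2,8,0,0,0,-1],[0,0,0,0,0,0,-1],[0,0,0,0,0,0,-1]]'
python3 - <<'E'
from h import *
where()
E
python3 -m creep '[[0,0,0,0,0,0,0],[0,0,0,0,0,0,0.5],[0,0,0,0,0,0,1],[0,0,0,0,0,0,1],[0,0,0,0,0,0,1]]'
python3 -m creep '[[0,0,0,0,0,0,1],[0,0,0,0,0,0,1],[0,0,0,0,0,0,1],[0,0,0,0,0,0,1],[0,0,0,0,0,0,1]]'
python3 - <<'E'
from h import *
where()
E
```

```text
t: 6.2
ee_pos: [467.3, -196.4, 66.1]
ee_rot: [-2.316, -2.12, 0.0]
contact_force: [0.4, -1.1, 0.6]
finger_gap: 85.4
t 6.2 grip [ 467.3 -196.4   84.8] yaw 84.9 tilt -0.1 roll -0.1 q [-0.13  0.44  0.64  1.87 -0.32  0.94  0.57] F [ 0.4 -1.1  0.6] gap 85.4
t: 6.7
ee_pos: [467.4, -196.5, 66.6]
ee_rot: [-2.316, -2.12, -0.001]
contact_force: [0.5, 0.5, -0.4]
finger_gap: 15.8
t: 7.2
ee_pos: [467.5, -196.5, 66.6]
ee_rot: [-2.316, -2.12, -0.001]
contact_force: [-1.7, 0.9, 3.7]
finger_gap: 15.4
t 7.2 grip [ 467.5 -196.5   85.3] yaw 84.9 tilt -0.1 roll -0.0 q [-0.13  0.44  0.64  1.87 -0.32  0.94  0.57] F [-1.7  0.9  3.7] gap 15.4
```

```bash
python3 -m creep '[[0,0,-1,0,0,0,1],[0,0,-3,0,0,0,1],[0,0,-6,0,0,0,1],[0,0,-10,0,0,0,1],[0,0,-14,0,0,0,1]]'
python3 - <<'E'
from h import *
where()
E
python3 -m creep '[[0,0,-18,0,0,0,1],[0,0,-20,0,0,0,1],[0,0,-20,0,0,0,1],[0,0,-18,0,0,0,1],[0,0,-14,0,0,0,1]]'
python3 -m creep '[[0,0,-9,0,0,0,1],[0,0,-4,0,0,0,1],[0,0,-1,0,0,0,1],[0,0,0,0,0,0,1],[0,0,0,0,0,0,1]]'
python3 - <<'E'
from h import *
where(); plan([532,-8,225],84.3,0,20,1)
p,d,P=shot("scene","b"); cv2.imwrite('pics/scene_b_c.png',cv2.resize(p[100:340,80:400],None,fx=2.5,fy=2.5))
E
```

```text
t: 7.7
ee_pos: [467.1, -196.4, 100.7]
ee_rot: [-2.316, -2.12, 0.001]
contact_force: [0.8, -0.1, -3.0]
finger_gap: 15.5
t 7.7 grip [ 467.1 -196.4  119.4] yaw 84.9 tilt -0.1 roll -0.1 q [-0.15  0.39  0.67  1.83 -0.28  1.01  0.54] F [ 0.8 -0.1 -3. ] gap 15.5
t: 8.2
ee_pos: [468.0, -197.1, 192.4]
ee_rot: [2.317, 2.12, 0.002]
contact_force: [0.5, -0.8, -2.8]
finger_gap: 15.2
t: 8.7
ee_pos: [467.1, -196.4, 203.6]
ee_rot: [-2.316, -2.12, 0.001]
contact_force: [0.5, -0.2, -2.9]
finger_gap: 15.7
t 8.7 grip [ 467.2 -196.4  222.3] yaw 84.9 tilt -0.1 roll -0.1 q [-0.2   0.28  0.71  1.69 -0.19  1.24  0.46] F [ 0.5 -0.2 -2.9] gap 15.7
[[1.4,0.3,-0.0,-0.0,-0.0,0.0,1],[4.0,1.0,-0.1,-0.0,-0.0,0.0,1],[6.3,1.6,-0.1,-0.0,-0.0,0.001,1],[8.4,2.1,-0.1,-0.0,-0.0,0.0,1],[10.1,2.5,-0.1,-0.0,-0.0,0.001,1]]
[[11.6,2.8,-0.1,-0.0,-0.0,0.0,1],[12.7,3.2,-0.2,-0.001,-0.0,0.001,1],[13.6,3.3,-0.2,0.0,-0.0,0.001,1],[14.2,3.4,-0.2,0.0,-0.001,0.001,1],[14.5,3.6,-0.2,-0.0,0.0,0.001,1]]
[[14.4,3.5,-0.2,-0.0,0.0,0.0,1],[14.2,3.4,-0.2,-0.0,0.0,0.001,1],[13.6,3.3,-0.2,-0.001,0.0,0.001,1],[12.8,3.0,-0.1,0.0,0.0,0.001,1],[11.5,2.8,-0.2,0.0,-0.0,0.0,1]]
[[10.2,2.4,-0.1,0.0,-0.0,0.001,1],[8.4,2.0,-0.1,0.0,-0.0,0.0,1],[6.3,1.5,-0.1,-0.0,-0.0,0.001,1],[4.0,1.0,-0.1,-0.0,-0.0,0.0,1],[1.4,0.3,-0.0,-0.0,-0.0,0.0,1]]
max shift 14.941552797483935 turn deg 0.08102846845413955
```

View pics/scene_b_c.png

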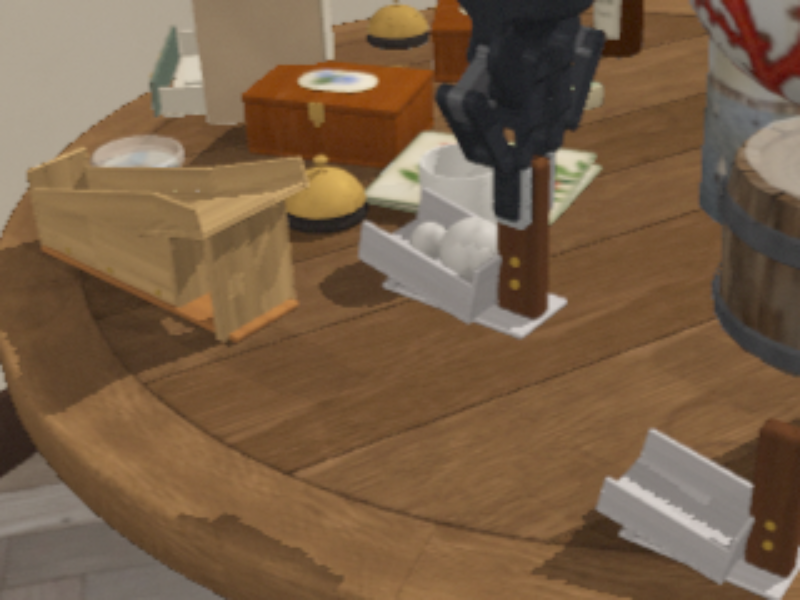

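The scoop hangs level at (460,265) in the crop, with both balls at its back. I'll carry it now.

```bash
python3 -m creep '[[1.4,0.3,0,0,0,0,1],[4,1,0,0,0,0,1],[6.3,1.6,0,0,0,0.001,1],[8.4,2,0,0,0,0.001,1],[10,2.5,0,0,0,0.001,1]]'
python3 -m creep '[[11.6,2.8,0,0,0,0,1],[12.7,3.2,-0.2,0,0,0.001,1],[13.6,3.3,-0.2,0,0,0.001,1],[14.2,3.4,-0.2,0,0,0.001,1],[14.5,3.6,-0.2,0,0,0.001,1]]'
python3 -m creep '[[14.4,3.5,-0.2,0,0,0,1],[14.2,3.4,-0.2,0,0,0.001,1],[13.6,3.3,-0.2,0,0,0.001,1],[12.8,3,-0.2,0,0,0.001,1],[11.5,2.8,-0.2,0,0,0,1]]'
python3 -m creep '[[10,2.4,0,0,0,0.001,1],[8.4,2,0,0,0,0,1],[6.3,1.5,0,0,0,0.001,1],[4,1,0,0,0,0,1],[1.4,0.3,0,0,0,0,1]]'
python3 - <<'E'
from h import *
where()
for n in ("wrist","top","scene"):
    p,d,P=shot(n,"c")
    if n!="wrist":
        x,y,w,h=(60,130,200,130) if n=="top" else (80,100,200,150)
        cv2.imwrite(f'pics/{n}_c_c.png',cv2.resize(p[y:y+h,x:x+w],None,fx=4,fy=4))
where()
E
```

```text
t: 9.25
ee_pos: [478.0, -166.4, 204.4]
ee_rot: [-2.32, -2.117, -0.001]
contact_force: [-0.1, 0.8, -2.7]
finger_gap: 15.3
t: 9.75
ee_pos: [500.5, -100.9, 205.3]
ee_rot: [-2.323, -2.113, -0.001]
contact_force: [-0.5, -0.3, -3.4]
finger_gap: 16.0
t: 10.25
ee_pos: [522.8, -36.6, 206.3]
ee_rot: [-2.327, -2.109, -0.001]
contact_force: [0.5, 0.8, -2.6]
finger_gap: 15.3
t: 10.75
ee_pos: [532.6, -8.4, 206.3]
ee_rot: [-2.329, -2.107, -0.0]
contact_force: [0.3, -0.2, -3.5]
finger_gap: 15.3
t 10.75 grip [532.6  -8.4 225. ] yaw 84.3 tilt -0.0 roll -0.0 q [-0.49  0.32  0.62  1.62 -0.2   1.26  0.06] F [ 0.3 -0.2 -3.5] gap 15.3
t 10.9 grip [532.4  -9.2 225.1] yaw 84.2 tilt -0.0 roll -0.0 q [-0.49  0.32  0.62  1.62 -0.19  1.26  0.06] F [-0.1 -1.2 -3. ] gap 15.2
```

View pics/wrist_c.png

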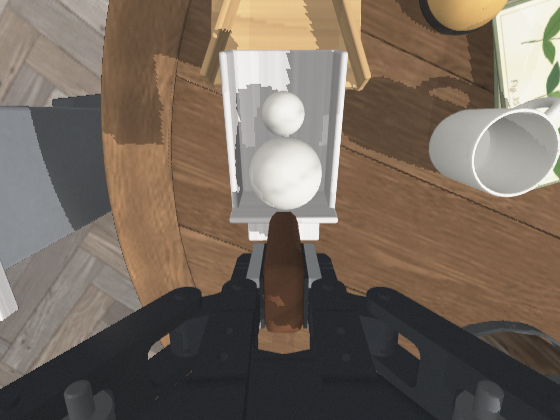

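View pics/top_c_c.png

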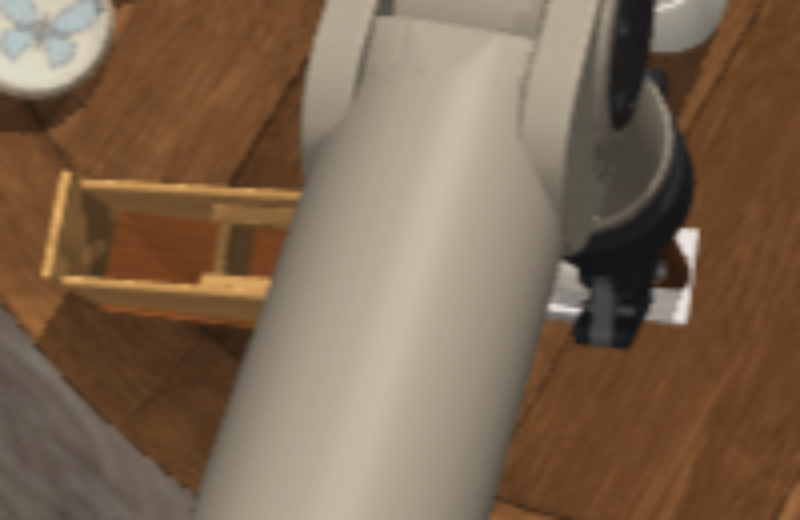

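View pics/scene_c_c.png

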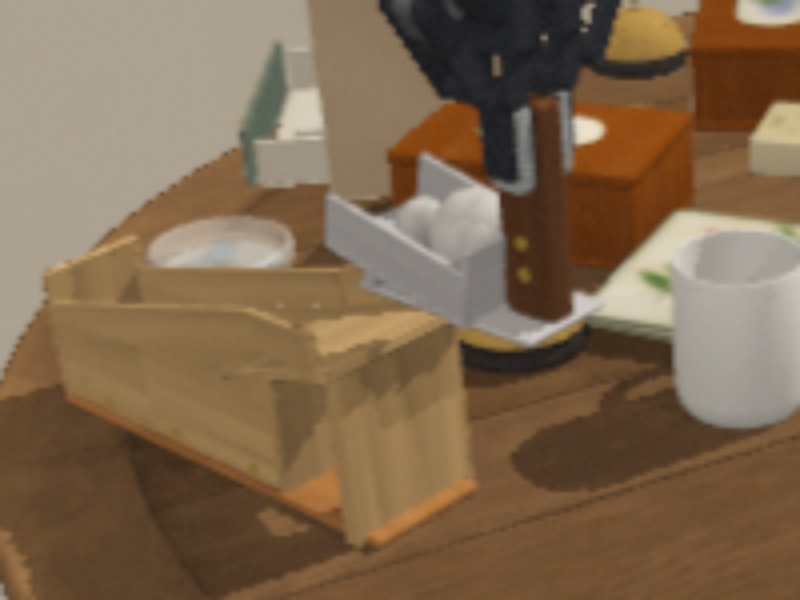

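Run:
```python
from h import *
np.set_printoptions(suppress=True,precision=1)
d=np.load('pics/wrist_c.npy'); i=cams.camera_info("wrist"); P=pts(d,i)
for u,v in ((206,75),(209,70),(205,70),(362,84),(358,78),(364,80),(285,55),(224,60),(343,60)): print(u,v,P[v,u])
h=np.array([np.cos(np.radians(84.3)),np.sin(np.radians(84.3)),0]); s=np.array([-h[1],h[0],0])
m=(d>0)&(P[...,2]>85)&(P[...,2]<135)&(P[...,1]>40)&(np.abs(P[...,0]-540)<90)
q=P[m]; A=(q-[540.5,76,108]); 
print("along min",np.percentile(A@h,[0,1,5]),"lat",(A@s).min(),(A@s).max(),"z",q[:,2].max())
e=(A@h<25); print("near edge lat",np.percentile((A@s)[e],[0,2,98,100]))
L=(d>0)&(P[...,2]>140)&(P[...,2]<215)&(P[...,1]>0)&(np.abs(P[...,0]-540)<60); B=P[L]-[540.5,76,108]
print("pan along max",np.percentile(B@h,[98,100]),"lat",np.percentile(B@s,[0,1,99,100]))
```

```text
206 75 [491.5  89.5 127.5]
209 70 [493.2  92.8 123.9]
205 70 [491.3  92.6 127.4]
362 84 [596.1  74.  117.9]
358 78 [593.9  78.3 116. ]
364 80 [595.6  75.9 125.7]
285 55 [543.9  90.1 164. ]
224 60 [514.1  87.3 186.2]
343 60 [570.8  81.4 186.7]
along min [0.3 3.  8.4] lat -58.80323180505863 54.574238233788364 z 129.85029013695393
near edge lat [-58.8 -57.1  53.   54.6]
pan along max [15.3 17.2] lat [-32.  -31.   29.2  30.3]
```

```bash
cat > tip.py <<'E'
from h import *
E0=np.array([542,76,108.]); Y=84.3; hh=np.array([np.cos(np.radians(Y)),np.sin(np.radians(Y)),0]); zz=np.array([0,0,1.])
def tcp(th,lx,lz):
    c,s=np.cos(np.radians(th)),np.sin(np.radians(th))
    lip=E0+hh*lx; lip[2]=lz
    G=lip-(103*c-61*s)*hh+(103*s+61*c)*zz; Rk=Rt(Y,th); return G+env.grip_point_offset*Rk.as_matrix()[:,2],Rk
s=telemetry.sense(); p,Rc=np.array(s['ee_pos']),R.from_rotvec(s['ee_rot'])
keys=[(0,18,159),(0,18,152),(0,18,146),(0,18,143),(0,18,142), (2,18,141),(6,18,139),(11,18,136),(16,18,133),(21,18,130), (27,18,128),(33,18,128),(38,18,128),(41,18,128),(42,18,128)]
rows=[]
for k in keys:
    pk,Rk=tcp(*k); sh=np.round(Rc.inv().apply(pk-p),1); tu=np.round((Rc.inv()*Rk).as_rotvec(),3)
    p=p+Rc.apply(sh); Rc=Rc*R.from_rotvec(tu); rows.append([*sh.tolist(),*tu.tolist(),1])
for k in range(0,len(rows),5): print(str(rows[k:k+5]).replace(' ',''))
E
python3 tip.py
```

```text
[[0.7,1.1,5.1,-0.001,-0.001,-0.002,1],[-0.0,-0.0,7.0,0.0,0.0,0.0,1],[-0.0,-0.0,6.0,0.0,0.0,0.0,1],[-0.0,-0.0,3.0,0.0,0.0,0.0,1],[-0.0,-0.0,1.0,0.0,0.0,0.0,1]]
[[1.5,-0.0,-2.6,0.0,-0.034,0.0,1],[3.3,-0.0,-5.1,0.0,-0.07,0.0,1],[4.4,-0.0,-5.8,0.001,-0.088,0.0,1],[4.6,-0.0,-5.9,-0.0,-0.087,0.0,1],[5.0,-0.0,-5.9,-0.0,-0.087,0.0,1]]
[[5.7,-0.0,-8.7,-0.0,-0.105,0.0,1],[4.9,-0.0,-10.5,-0.0,-0.105,0.001,1],[4.1,-0.0,-8.8,-0.0,-0.087,-0.0,1],[2.4,-0.0,-5.4,-0.0,-0.052,-0.0,1],[0.7,-0.0,-1.7,-0.0,-0.018,-0.0,1]]
```

```bash
python3 -m creep '[[0.7,1,5,0,0,-0.001,1],[0,0,7,0,0,0,1],[0,0,6,0,0,0,1],[0,0,3,0,0,0,1],[0,0,1,0,0,0,1]]'
python3 - <<'E'
from h import *
where()
E
python3 -m creep '[[1.5,0,-2.6,0,-0.034,0,1],[3.3,0,-5,0,-0.07,0,1],[4.4,0,-5.8,0,-0.088,0,1],[4.6,0,-5.9,0,-0.087,0,1],[5,0,-5.9,0,-0.087,0,1]]'
python3 -m creep '[[5.7,0,-8.7,0,-0.105,0,1],[4.9,0,-10.5,0,-0.105,0,1],[4,0,-8.8,0,-0.087,0,1],[2.4,0,-5.4,0,-0.052,0,1],[0.7,0,-1.7,0,-0.018,0,1]]'
python3 - <<'E'
from h import *
where(); shot("wrist","d0")
E
python3 -m creep '[[0,0,0,0,0,0,1],[0,0,0,0,0,0,1],[0,0,0,0,0,0,1],[0,0,0,0,0,0,1],[0,0,0,0,0,0,1]]'
python3 -m creep '[[0,0,0,0,0,0,1],[0,0,0,0,0,0,1],[0,0,0,0,0,0,1],[0,0,0,0,0,0,1],[0,0,0,0,0,0,1]]'
python3 - <<'E'
from h import *
where()
for n in ("wrist","top","scene"):
    p,d,P=shot(n,"d")
    if n!="wrist":
        x,y,w,h=(60,130,200,130) if n=="top" else (80,100,200,150)
        cv2.imwrite(f'pics/{n}_d_c.png',cv2.resize(p[y:y+h,x:x+w],None,fx=4,fy=4))
E
```

```text
t: 11.4
ee_pos: [533.1, -8.0, 183.6]
ee_rot: [-2.328, -2.107, 0.001]
contact_force: [-0.5, 0.4, -3.8]
finger_gap: 15.6
t 11.4 grip [533.1  -8.  202.3] yaw 84.3 tilt -0.0 roll -0.1 q [-0.48  0.34  0.61  1.65 -0.21  1.21  0.07] F [-0.5  0.4 -3.8] gap 15.6
t: 11.9
ee_pos: [536.4, 14.6, 207.3]
ee_rot: [2.127, 1.925, -0.393]
contact_force: [-0.1, -0.6, -3.8]
finger_gap: 15.4
t: 12.4
ee_pos: [539.6, 50.1, 227.0]
ee_rot: [1.89, 1.721, -0.724]
contact_force: [0.4, -0.0, -2.3]
finger_gap: 15.5
t 12.4 grip [540.8  62.6 241. ] yaw 84.7 tilt 41.9 roll -0.1 q [-0.93  0.62  0.68  1.43  0.29  1.52 -0.44] F [ 0.4 -0.  -2.3] gap 15.5
t: 12.95
ee_pos: [539.0, 45.7, 228.7]
ee_rot: [1.896, 1.715, -0.726]
contact_force: [0.7, -0.4, -1.9]
finger_gap: 15.7
t: 13.45
ee_pos: [539.0, 46.3, 228.4]
ee_rot: [1.894, 1.715, -0.727]
contact_force: [-0.4, 0.6, -2.1]
finger_gap: 15.3
t 13.45 grip [540.3  58.7 242.4] yaw 84.3 tilt 41.9 roll -0.0 q [-0.93  0.62  0.69  1.43  0.29  1.52 -0.44] F [-0.4  0.6 -2.1] gap 15.3
```

View pics/wrist_d.png

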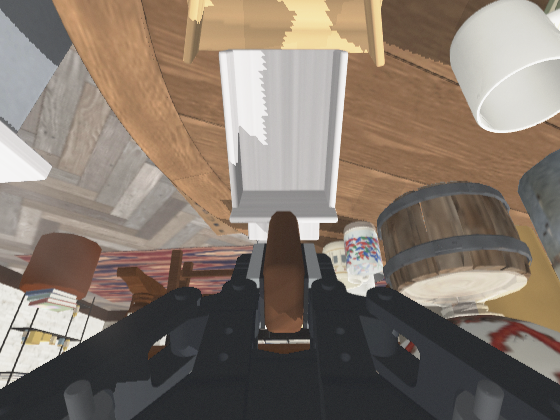

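View pics/top_d_c.png

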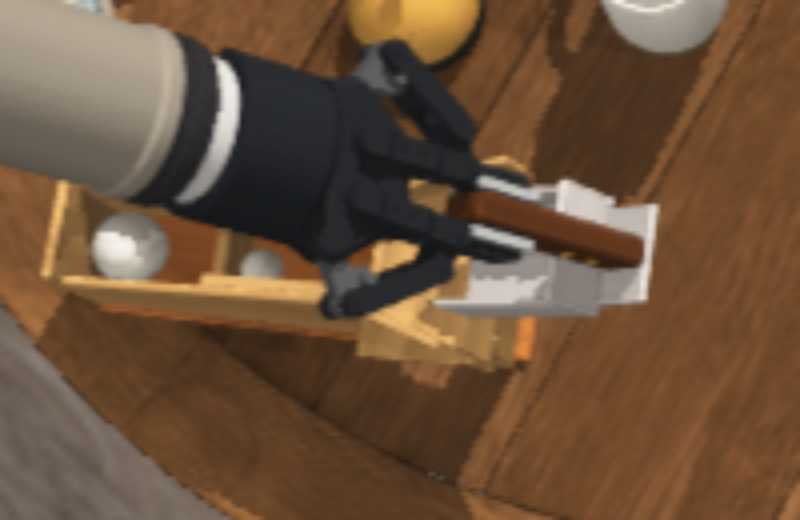

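View pics/scene_d_c.png

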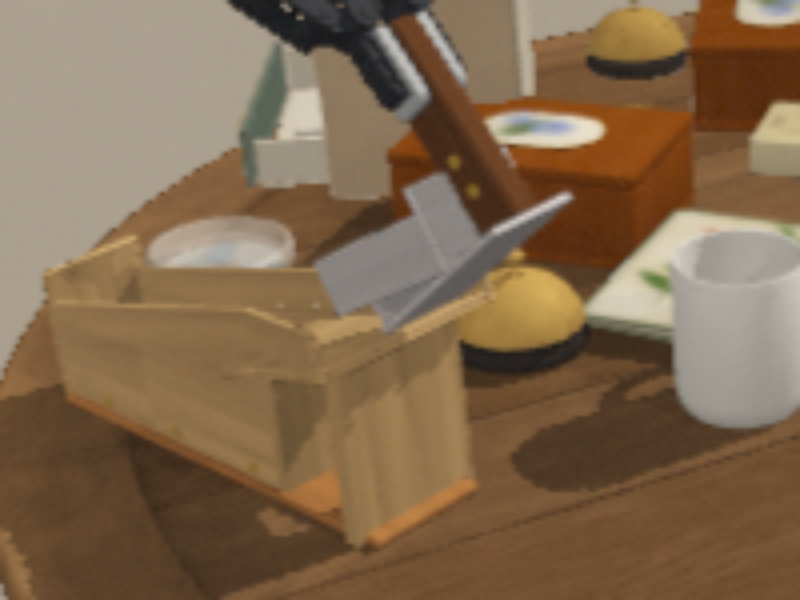

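View pics/wrist_d0.png

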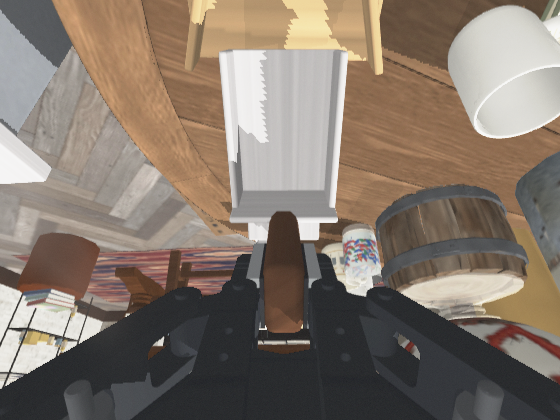

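The pan is empty (wrist). The top view shows the large ball at (130,245) in the wide pocket and the small one at (262,265) in the slot pocket. Next I'll level the scoop, back off and return it.

Run:
```python
from h import *
a=plan([530,-25,235],84.5,0,10,1); plan([467.5,-196.4,150],84.9,0,15,1,start=a)
```

```text
[[-1.2,-0.1,1.7,-0.0,0.02,-0.0,1],[-3.5,-0.1,4.6,-0.0,0.056,-0.0,1],[-5.4,-0.2,6.4,-0.0,0.082,-0.001,1],[-7.2,-0.3,6.9,-0.001,0.1,-0.0,1],[-8.6,-0.3,6.6,0.0,0.108,-0.001,1]]
[[-9.3,-0.3,5.4,-0.0,0.108,0.0,1],[-8.9,-0.3,3.8,-0.0,0.1,-0.0,1],[-7.7,-0.2,2.2,-0.001,0.082,-0.001,1],[-5.3,-0.2,1.0,0.0,0.056,0.0,1],[-2.0,-0.0,0.3,0.0,0.02,-0.0,1]]
max shift 10.844814429025515 turn deg 6.188209439966216
[[-2.2,-0.6,1.1,0.0,0.0,-0.0,1],[-6.4,-1.6,3.0,0.0,0.0,-0.0,1],[-9.8,-2.6,4.7,0.0,0.0,-0.001,1],[-12.6,-3.3,6.1,0.0,0.0,-0.0,1],[-14.8,-3.8,7.1,0.0,0.0,-0.001,1]]
[[-16.3,-4.3,7.9,0.0,0.0,-0.0,1],[-17.3,-4.5,8.3,0.0,0.0,-0.001,1],[-17.7,-4.6,8.5,0.0,0.0,-0.001,1],[-17.3,-4.6,8.4,0.0,0.0,-0.001,1],[-16.3,-4.3,7.8,0.0,0.0,-0.0,1]]
[[-14.8,-4.0,7.2,0.0,0.0,-0.001,1],[-12.6,-3.3,6.0,0.0,0.0,-0.0,1],[-9.8,-2.6,4.7,0.0,0.0,-0.001,1],[-6.3,-1.7,3.1,0.0,0.0,0.0,1],[-2.2,-0.6,1.1,0.0,0.0,-0.0,1]]
max shift 20.166804407243106 turn deg 0.057295779513082325
```

```bash
python3 -m creep '[[-1.2,0,1.7,0,0.02,0,1],[-3.5,0,4.6,0,0.056,0,1],[-5.4,-0.2,6.4,0,0.082,-0.001,1],[-7.2,-0.3,6.9,-0.001,0.1,0,1],[-8.6,-0.3,6.6,0,0.108,-0.001,1]]'
python3 -m creep '[[-9.3,-0.3,5.4,0,0.108,0,1],[-9,-0.3,3.8,0,0.1,0,1],[-7.7,-0.2,2.2,0,0.082,-0.001,1],[-5.3,-0.2,1,0,0.056,0,1],[-2,0,0.3,0,0.02,0,1]]'
python3 -m creep '[[-2,-0.6,1,0,0,0,1],[-6.4,-1.6,3,0,0,0,1],[-10,-2.6,4.7,0,0,-0.001,1],[-12.6,-3.3,6,0,0,0,1],[-15,-3.8,7,0,0,-0.001,1]]'
python3 -m creep '[[-16.3,-4.3,8,0,0,0,1],[-17.3,-4.5,8.3,0,0,-0.001,1],[-17.7,-4.6,8.5,0,0,-0.001,1],[-17.3,-4.6,8.4,0,0,-0.001,1],[-16.3,-4.3,7.8,0,0,0,1]]'
python3 -m creep '[[-14.8,-4,7,0,0,-0.001,1],[-12.6,-3.3,6,0,0,0,1],[-9.8,-2.6,4.7,0,0,-0.001,1],[-6.3,-1.7,3,0,0,0,1],[-2,-0.6,1,0,0,0,1]]'
python3 -m creep '[[0,0,0,0,0,0,1],[0,0,0,0,0,0,1],[0,0,0,0,0,0,1],[0,0,0,0,0,0,1],[0,0,0,0,0,0,1]]'
python3 - <<'E'
from h import *
where(); plan([467.5,-196.4,88],84.9,0,10,1)
p,d,P=shot("scene","e"); cv2.imwrite('pics/scene_e_c.png',cv2.resize(p[180:360,200:420],None,fx=3.6,fy=3.3))
np.set_printoptions(suppress=True,precision=1)
m=(d>0)&np.all((P>[425,-240,20])&(P<[520,-80,200]),-1); print(P[m].min(0),P[m].max(0))
E
```

```text
t: 14.1
ee_pos: [534.7, 10.3, 221.5]
ee_rot: [2.126, 1.932, -0.389]
contact_force: [0.6, -0.5, -2.1]
finger_gap: 15.0
t: 14.6
ee_pos: [529.3, -29.6, 217.1]
ee_rot: [2.332, 2.104, -0.001]
contact_force: [-0.6, -0.6, -1.0]
finger_gap: 15.3
t: 15.1
ee_pos: [513.5, -70.0, 193.8]
ee_rot: [-2.321, -2.116, 0.002]
contact_force: [-0.6, -0.5, -1.2]
finger_gap: 15.3
t: 15.6
ee_pos: [482.6, -153.6, 152.7]
ee_rot: [-2.32, -2.117, 0.003]
contact_force: [0.0, 0.3, -2.0]
finger_gap: 15.3
t: 16.1
ee_pos: [466.9, -197.2, 131.5]
ee_rot: [-2.319, -2.118, 0.002]
contact_force: [-0.3, -0.1, -1.9]
finger_gap: 15.0
t: 16.6
ee_pos: [467.8, -196.2, 132.0]
ee_rot: [-2.317, -2.121, 0.0]
contact_force: [1.0, -0.4, -2.0]
finger_gap: 15.7
t 16.6 grip [ 467.8 -196.2  150.7] yaw 84.9 tilt -0.0 roll -0.0 q [-0.17  0.35  0.68  1.79 -0.25  1.08  0.51] F [ 1.  -0.4 -2. ] gap 15.7
[[-0.0,-0.0,1.8,-0.0,-0.0,0.0,1],[-0.0,-0.0,4.7,-0.0,-0.0,0.0,1],[-0.1,-0.1,7.0,-0.0,-0.0,0.0,1],[0.0,0.0,8.6,-0.0,-0.0,0.0,1],[-0.0,-0.0,9.3,-0.0,-0.0,0.0,1]]
[[-0.1,-0.1,9.2,-0.0,-0.0,0.0,1],[-0.0,0.0,8.6,-0.0,-0.0,0.0,1],[-0.0,-0.0,7.0,-0.0,-0.0,0.001,1],[-0.1,-0.0,4.8,-0.0,-0.0,-0.0,1],[0.0,-0.0,1.7,-0.0,-0.0,-0.0,1]]
max shift 9.3 turn deg 0.057295779513082325
[ 425.  -214.2   65.4] [514.4 -90.5 200. ]
```

View pics/scene_e_c.png

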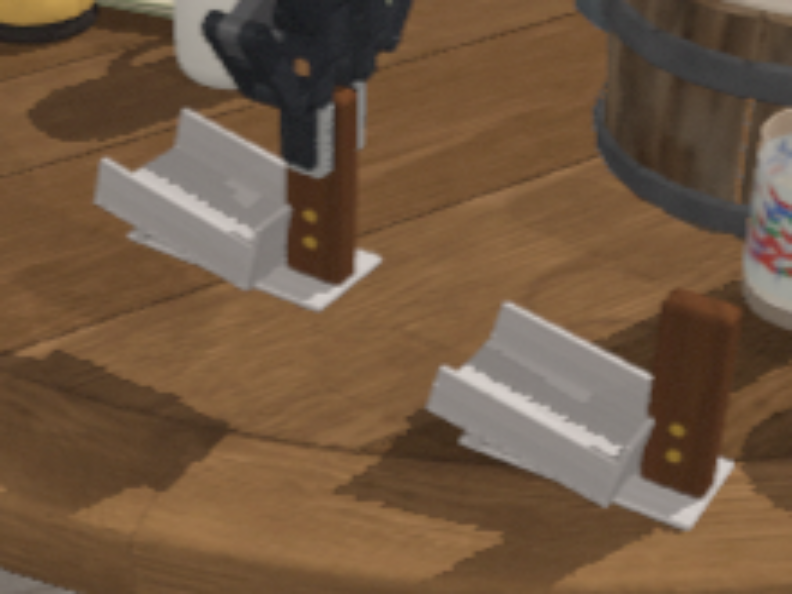

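The empty scoop hangs level at (240,200), upright and above its old spot. I'll lower it and watch the force.

```bash
python3 -m creep '[[0,0,2,0,0,0,1],[0,0,5,0,0,0,1],[0,0,8,0,0,0,1],[0,0,11,0,0,0,1],[0,0,12,0,0,0,1]]'
python3 -m creep '[[0,0,10,0,0,0,1],[0,0,7,0,0,0,1],[0,0,4,0,0,0,1],[0,0,2,0,0,0,1],[0,0,1,0,0,0,1]]'
python3 -m creep '[[0,0,0,0,0,0,1],[0,0,0.7,0,0,0,1],[0,0,0.7,0,0,0,1],[0,0,0.6,0,0,0,1],[0,0,0,0,0,0,1]]'
python3 - <<'E'
from h import *
where()
E
```

```text
t: 17.15
ee_pos: [467.4, -196.4, 92.8]
ee_rot: [-2.318, -2.12, 0.001]
contact_force: [-0.2, 0.6, -1.7]
finger_gap: 15.5
t: 17.65
ee_pos: [467.7, -196.6, 69.9]
ee_rot: [-2.318, -2.12, 0.001]
contact_force: [0.8, 0.9, -1.3]
finger_gap: 15.4
t: 18.15
ee_pos: [467.5, -196.4, 67.9]
ee_rot: [-2.318, -2.12, 0.001]
contact_force: [0.0, -1.7, -1.0]
finger_gap: 15.6
t 18.15 grip [ 467.5 -196.4   86.6] yaw 84.9 tilt -0.0 roll -0.0 q [-0.13  0.44  0.64  1.87 -0.32  0.94  0.57] F [ 0.  -1.7 -1. ] gap 15.6
```

```bash
python3 -m creep '[[0,0,0.7,0,0,0,1],[0,0,0.6,0,0,0,1],[0,0,0.4,0,0,0,1],[0,0,0,0,0,0,1],[0,0,0,0,0,0,1]]'
python3 - <<'E'
from h import *
where()
E
```

```text
t: 18.65
ee_pos: [467.6, -196.5, 66.6]
ee_rot: [-2.318, -2.12, 0.0]
contact_force: [-1.7, -0.7, 3.4]
finger_gap: 15.4
t 18.65 grip [ 467.6 -196.5   85.3] yaw 84.9 tilt -0.0 roll -0.0 q [-0.13  0.44  0.64  1.87 -0.32  0.94  0.57] F [-1.7 -0.7  3.4] gap 15.4
```

The foot is on the table: force +3.4 N, same height as at the grasp. Releasing.

```bash
python3 -m creep '[[0,0,0,0,0,0,0.7],[0,0,0,0,0,0,0.3],[0,0,0,0,0,0,-0.2],[0,0,0,0,0,0,-0.6],[0,0,0,0,0,0,-1]]'
python3 -m creep '[[0,0,0,0,0,0,-1],[0,0,0,0,0,0,-1],[0,0,-2,0,0,0,-1],[0,0,-8,0,0,0,-1],[0,0,-15,0,0,0,-1]]'
python3 -m creep '[[0,0,-20,0,0,0,-1],[0,0,-25,0,0,0,-1],[0,0,-25,0,0,0,-1],[0,0,-20,0,0,0,-1],[0,0,-10,0,0,0,-1]]'
python3 -m creep '[[0,0,-3,0,0,0,-1],[0,0,0,0,0,0,-1],[0,0,0,0,0,0,-1],[0,0,0,0,0,0,-1],[0,0,0,0,0,0,-1]]'
python3 - <<'E'
from h import *
where(); np.set_printoptions(suppress=True,precision=1)
p,d,P=shot("scene","f"); cv2.imwrite('pics/scene_f_c.png',cv2.resize(p[100:340,80:400],None,fx=2.5,fy=2.5))
p,d,P=shot("wrist","f")
t=(d>0)&np.all((P>[420,-240,98])&(P<[520,-150,125]),-1); print("handle top",P[t].mean(0),cv2.minAreaRect(P[t][:,:2].astype(np.float32)))
p,d,P=shot("top","f"); cv2.imwrite('pics/top_f_c.png',cv2.resize(p[140:270,50:330],None,fx=2.8,fy=2.8))
g=cv2.cvtColor(p,cv2.COLOR_BGR2HSV); m=(g[...,1]<60)&(g[...,2]>120)&(P[...,1]>100)&(P[...,1]<360)&(P[...,0]>490)&(P[...,0]<600)
n,l,st,c=cv2.connectedComponentsWithStats(m.astype(np.uint8))
for k in range(1,n):
    if st[k,4]>15:
        q=P[l==k]; q=q[q[:,2]<500]; r=np.median(q,0); A=r-[542,76,108]; print(st[k],r,"ramp x",A[0]*.0993+A[1]*.995,"ztop",np.percentile(q[:,2],90))
E
```

```text
t: 19.15
ee_pos: [467.6, -196.4, 66.1]
ee_rot: [-2.318, -2.12, 0.001]
contact_force: [-0.8, 0.0, 0.4]
finger_gap: 72.1
t: 19.65
ee_pos: [466.7, -196.1, 91.1]
ee_rot: [-2.317, -2.118, 0.003]
contact_force: [0.2, 0.3, -0.8]
finger_gap: 85.2
t: 20.15
ee_pos: [468.7, -197.2, 193.8]
ee_rot: [2.316, 2.118, 0.003]
contact_force: [-0.4, -0.1, 0.5]
finger_gap: 85.6
t: 20.65
ee_pos: [467.1, -196.3, 193.4]
ee_rot: [-2.317, -2.119, 0.002]
contact_force: [0.6, 0.5, -0.7]
finger_gap: 85.7
t 20.65 grip [ 467.2 -196.3  212.1] yaw 84.9 tilt -0.0 roll -0.1 q [-0.2   0.29  0.7   1.71 -0.2   1.22  0.46] F [ 0.6  0.5 -0.7] gap 85.7
handle top [ 468.  -195.7  105.2] ((467.8839111328125, -196.81317138671875), (29.841333389282227, 15.84441089630127), 84.88282775878906)
[ 83 185  13  15 151] [565.5 313.4  44.4] ramp x 238.5351767860245 ztop 48.31857650376787
[120 194   8   5  29] [559.7 240.4  28.8] ramp x 165.32580041213214 ztop 31.7274053108184
```

View pics/scene_f_c.png

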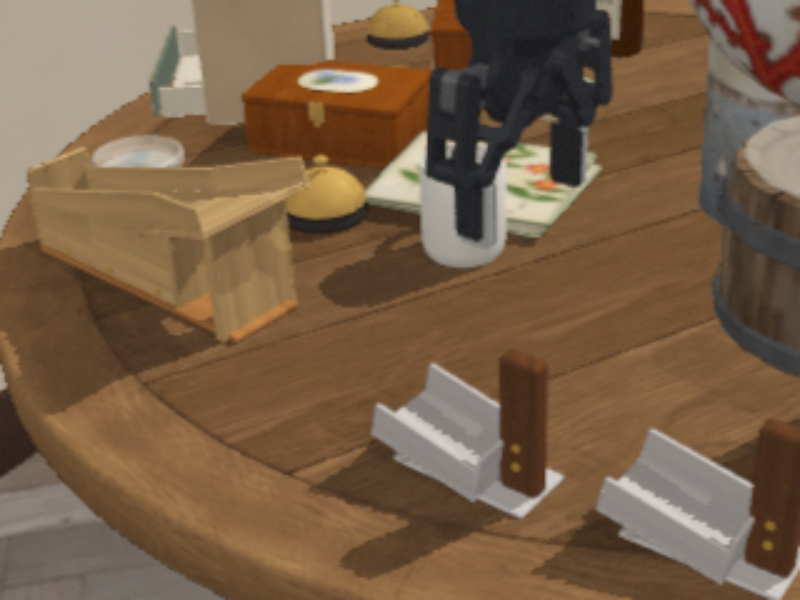

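View pics/top_f_c.png

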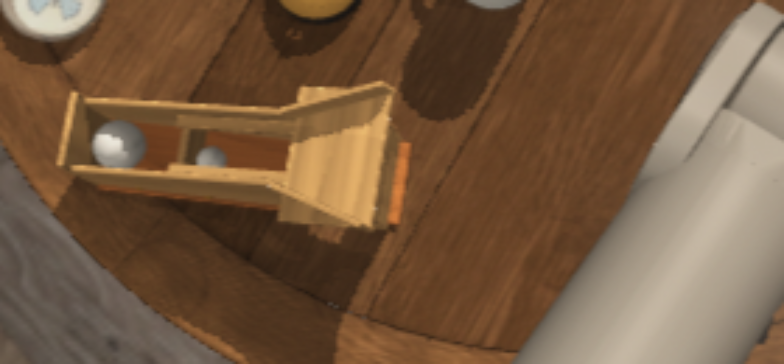

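The scoop stands upright and free at (465,440) in the scene crop, and the gripper is well clear of it. In the top crop the large ball is at (118,145) in the wide pocket, its top at 48 mm. The small one is at (210,160) in the slot pocket, its top at about 30 mm. With the pocket floor at 6 mm, both heights match balls resting on it.

```bash
python3 -c "
from bench import env
print(env.close_job())"
```

```text
the job is handed in; nothing more can be done
None
```

The job is done and handed in at about 21 s on the robot's clock. I gripped the loaded scoop by its handle, carried it level to the ramp head and tipped it 42°, with the lip about 18 mm past the edge and planned 25 mm above the ramp. Then I stood the empty scoop back where it came from, let go and moved the gripper clear.

Last checks:
- **Large ball:** it rests in the wide opening's pocket, 239 mm down the ramp, with its top at about 48 mm. That fits a 42 mm ball on the 6 mm floor.
- **Small ball:** it rests in the slot's pocket, 165 mm down the ramp, with its top at about 30 mm, as a 24 mm ball should.
- **Scoop:** it stands upright and free within about 1 mm of its original spot, with the handle top at 105 mm and the pan empty.
- **Forces:** every reading I took stayed below about 4 N.

No check failed. The only disagreement was before the grasp, when the scene camera put the handle 2–4 mm off in x from the wrist and top cameras. I used about 467.5 mm, next to the wrist camera's reading, and the grip closed correctly on the handle at 15.4 mm.

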